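Weigh a salami on the counter's sprung hook

TASK

Weigh the salami that has the steel hanger: hang its eye on the sprung hook of the counter scale, easing its weight on so gently that the hook neither drops nor springs back when you let go, and neither force the hook nor push it to the bottom of its travel. Let go, wait until the hook has dipped and come to rest, then press the key of the ticket printer and leave the salami hanging still, clear of the robot. Do not knock the other goods about.

Things in the scene. Friction and masses are not known exactly. Their poses are not given: they have to be found in the camera images.
- salami: Short thick dry salami standing upright on the counter, 64 mm across and 110 mm tall with a pale paper band, carrying a rigid upright steel hanger on top (overall height 206 mm). Origin at the centre of its underside, z up, y along the hanger's eye bar. Weight not known beforehand: about 0.22 to 0.72 kg.
- eye (a point): Centre of the hanger's eye bar, a round 8 mm bar along the salami's y axis, 158 mm above its underside. Below the bar is the open eye: 30 mm wide (y) and 36 mm high, between two 8 mm uprights, open through along the salami's x axis. Hanger is the same either way round.
- tab (a point): Middle of the flat steel gripping tab that stands upright on the eye bar, 28 mm above point eye: 10 mm thick (salami x), 24 mm wide (salami y), its top 20 mm above this point, the top of the eye bar (46 mm wide along y) 24 mm below it. Free space on all sides.
- scale: Fixed counter scale, 347 mm tall: an open pair of upright steel guide rods (14 mm round, 70 mm apart along its y) under a white crosspiece, on a steel base plate 200 (x) x 150 x 12 mm. Origin on the counter midway between the rods, 15 mm in front of them; the hook points along the scale's own -x axis, towards the robot and its right (the scale is turned by about 0.45 to 0.95 rad).
- hook_seat (a point): Where the centre of the eye bar rests in the hook's shallow valley: 120 mm in front of the scale's origin, 9 mm above the centre line of the 8 mm round hook bar, 279 mm above the counter unloaded; moves with the hook. Behind the seat the bar rises 10 mm over 20 mm, then runs level to the cross bar on the rods; in front it rises to the tip. The eye goes on over the tip, moving along the scale's +x.
- hook_tip (a point): Centre of the round upturned end of the hook bar (4 mm radius), 22 mm in front of the seat along the scale's -x axis and 7 mm above point hook_seat.
- hook (a joint): Dip of the sprung hook along its vertical slide, m: 0 unloaded, grows downwards, bottom stop at 0.090. Spring about 100 N per metre (1 N sinks it 10 mm), lightly damped: it bobs for one to three seconds after a disturbance.
- printer: Fixed grey ticket printer box 90 x 90 x 40 mm on the counter beside the scale, on its left. Origin at the centre of its underside.
- key_top (a point): Centre of the top of the round printer key, 28 mm across, which is pressed straight down.
- key (a joint): Travel of the printer key, m: 0 up, 0.006 fully down (about 4 N); springs back.
- jar: Bystander: glass jar 60 mm across, 85 mm tall; origin at the centre of its underside.
- chub: Bystander: squat dark chub of meat with a yellow band and no hanger, 72 mm across and 72 mm tall; origin at the centre of its underside.
- pack: Bystander: flat clear pack 90 x 130 x 18 mm; origin at the centre of its underside.
Mind the look-alikes: they are no part of the job. Leave any green or purple look-alike of the printer alone. Of the things that look like the salami, the larger one is meant.

How it is judged:
By the outcome, as a careful person would: the job done as asked, in the order asked, and still so for the second after the job is handed in, with the robot touching nothing.
It also fails if it takes over 64 s, if anything falls off the work surface, if the arm or the gripper's body presses on something with over 40 N, if the wrist force passes 120 N, or if a joint passes its speed limit or range.

ROBOT

A 7-joint arm with a two-finger parallel gripper is mounted at the origin on the work surface. World frame = base frame: x ahead of the robot, y to its left, z up, the work surface at z = 0. Lengths are in m, angles in rad, forces in N, time in s.
With the tool pointing down it reaches from about 0.425 to 0.925 m from the base axis. Payload 6.8 kg.
Tool frame: the origin (TCP) lies midway between the tips of the shut fingers; the grasp point (between the pads) lies 19 mm behind it; x points along the fingers, y is the direction in which the jaws open and shut, and the axes are right-handed (so a half turn about x gives the same grasp; the last joint's range is limited). The gripper opens to 85 mm and grips with 20 to 120 N. Pads are 22 mm wide; open, the fingers measure 114 mm over their backs; the gripper's body (76 mm by 85 mm) begins 54 mm behind the grasp point. The pads swing forward as they close: fully open they stand 13 mm farther back than shut.
Start: joints at [-1.337, 0.477, 0.022, 1.555, -0.011, 1.109, -0.083], TCP at [0.226, 0.636, 0.231] pointing down, gripper open.
Joint ranges: [-2.96, 2.96], [-0.34, 2.1], [-1.41, 1.46], [0.24, 2.44], [-1.37, 4.51], [0.17, 1.92], [-2.96, 2.96]. Speed limits (rad/s): [2.39, 2.39, 3.14, 3.14, 3.14, 3.14, 3.14].

INTERFACE

Orientations are given as a rotation vector (axis times angle).
In Python, from bench import r gives the robot as it stands.
- The arm moves only by the tool carry_out, never from a script. Its argument "targets" is one flat list of numbers, 7 for each row, row after row: the finger opening in m, from 0 to 0.0854, then the shift along the tool's x, y, z in m, then the turn, a rotation vector about the tool's x, y, z in units of 5 degrees (1.0 is 5 degrees). A call has 1 to 12 rows; each row is the pose to reach, as a shift and turn from the pose measured when the call began, along the tool's axes at that moment; what a row does not reach only later rows make up. A row lasts 1/8 s, in which the tool goes at most 62.5 mm and 10.7 degrees, less where a joint would pass 70% of its speed; a pose out of reach is approached as far as the arm can. A call with a gripper value outside its range is refused whole. The fingers move at their own pace and stop on an object; "squeeze" is the grip in N (left out, the last holds). Time passes only in rows, so rows that repeat a pose let the fingers close. It gives the time, the measured TCP pose, the force and the opening at its end, in the units of the state.
- r.get_obs(): the state, without advancing time (a new reading comes with each control period).
- r.grab_frame(name): name is "scene" or "top"; returns the picture (480x640x3 uint8, blue, green, red); there is no depth.
- r.camera_info(name): a dict with "fx", "fy", "cx", "cy" (pixels), "D" ([k1, k2, p1, p2, k3] as OpenCV has them; the pictures are not rectified), "xyz" and "orientation" of the camera in the world. Camera axes: x right, y up, looking along -z (the intrinsics and any distortion apply to the point x, -y, -z); pixel columns grow to the right and rows downward; lengths in m; the calibration is good to about 2 mm. A picture is of the moment at which its call begins. camera_info takes no time and is no camera call.
- r.hand_in(): hands the job in, once; it reports no verdict.
The state is a dict: "clock": time; "joints": joint angles; "qvel": joint speeds; "tau": joint torques, N m; "tcp_pos": TCP position; "orientation": TCP orientation; "contact_force": force on the tool from outside, world axes, zero at the start; "moment": the same for the moment, N m; "grip_width": finger opening in m.
Only numpy, scipy, OpenCV 4.12 (cv2) and the standard library are available. Lean on these libraries where they do the work, as an engineer would, in place of code of your own. Each camera call takes 0.05 s, during which the arm holds its last target. There are 200 camera calls.

## Working session

There is one attempt and no reset: what is moved stays moved. The work goes in short steps, Python scripts to look and compute and a tool call to move; the robot and the scene stay as the last step left them, time stands still between calls to the robot, and variables do not carry over. Pictures are saved under pics/ and viewed, about 8 in all and at most 12, crops included, and the job is handed in when it is done.

Besides the shell and the picture viewer there is one more tool, called after ">>>" as name(argument=value, ...), one argument or row to a line, values as JSON. carry_out: Moves the arm, as the interface text tells. Its arguments: {"type":"object","properties":{"targets":{"type":"array","items":{"type":"number"}},"squeeze":{"type":"number"}},"required":["targets"]}

```bash
ls; mkdir -p pics; python3 - <<'E'
from bench import r
import cv2,numpy as np
for n in("scene","top"):
    cv2.imwrite(f"pics/{n}0.png",r.grab_frame(n)); print(n,r.camera_info(n))
print(r.get_obs())
E
```

```text
pics
scene {'fx': 458.2672167674941, 'fy': 458.2672167674941, 'cx': 316.92718619194596, 'cy': 242.13741788649168, 'D': array([0.03857407, 0.        , 0.        , 0.        , 0.        ]), 'xyz': array([1.02890669, 0.3322636 , 0.6494932 ]), 'orientation': array([0.56579102, 0.98990094, 1.96947161])}
top {'fx': 454.72407819952633, 'fy': 454.72407819952633, 'cx': 321.47800445585386, 'cy': 241.4749394679489, 'D': array([-0.03371633,  0.        ,  0.        ,  0.        ,  0.        ]), 'xyz': array([ 3.26697036e-01, -4.64379811e-04,  1.06287420e+00]), 'orientation': array([ 0.16761885, -0.15389741, -1.49844657])}
{'clock': 0.1, 'joints': array([-1.33707044,  0.47772069,  0.02234002,  1.55633183, -0.01152622,
        1.10925733, -0.08310758]), 'qvel': array([ 0.00110874, -0.00272233,  0.0006192 , -0.00120942,  0.00127   ,
        0.00238232, -0.00091016]), 'tau': array([ 4.67328297e-03, -5.97758639e+01,  1.61405280e+00, -2.81952882e+01,
        1.28624775e-02,  5.06730968e-03,  5.18617162e-05]), 'tcp_pos': array([0.22609372, 0.63546588, 0.23042943]), 'orientation': array([ 0.26699175,  1.5542831 , -0.26948234]), 'contact_force': array([-0.55338398,  0.92468513,  0.324393  ]), 'moment': array([-0.02290341,  0.00877547, -0.01540945]), 'grip_width': 0.0852478896123393}
```

View pics/scene0.png

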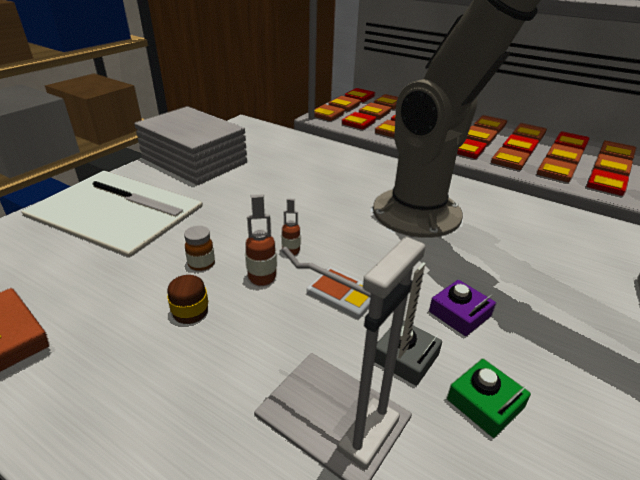

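View pics/top0.png

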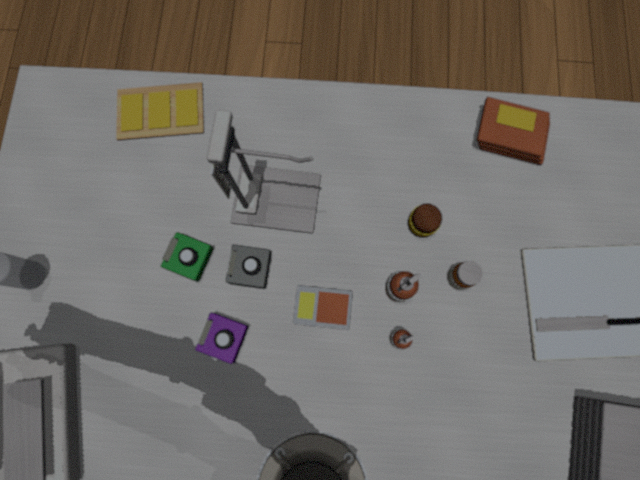

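The scene view shows the large salami at (260,260) with its tab at (258,207), the hook tip at about (286,251), and the grey printer at (408,350). The top view shows the salami at (403,285), the hook from (235,152) to its tip at (308,159), and the grey key at (250,266). I'll enlarge these.

```bash
cat > h.py <<'E'
import cv2,numpy as np
from scipy.spatial.transform import Rotation as R
from bench import r
def ray(n,uv):
    c=r.camera_info(n);K=np.array([[c['fx'],0,c['cx']],[0,c['fy'],c['cy']],[0,0,1]])
    p=cv2.undistortPoints(np.array([[uv]],float),K,c['D'])[0,0]
    d=R.from_rotvec(c['orientation']).apply([p[0],-p[1],-1]);return c['xyz'],d/np.linalg.norm(d)
def plane(n,uv,z):
    o,d=ray(n,uv);return o+d*(z-o[2])/d[2]
def tri(a,b):
    (o,d),(p,e)=ray('scene',a),ray('top',b)
    s=np.linalg.lstsq(np.c_[d,-e],p-o,rcond=None)[0]
    A,B=o+d*s[0],p+e*s[1];return (A+B)/2,np.linalg.norm(A-B)
def proj(n,P):
    c=r.camera_info(n);K=np.array([[c['fx'],0,c['cx']],[0,c['fy'],c['cy']],[0,0,1]])
    q=R.from_rotvec(c['orientation']).inv().apply(np.atleast_2d(P)-c['xyz'])*[1,-1,-1]
    return cv2.projectPoints(q,np.zeros(3),np.zeros(3),K,c['D'])[0][:,0]
E
python3 - <<'E'
import cv2,numpy as np
s=cv2.imread('pics/scene0.png');t=cv2.imread('pics/top0.png')
def crop(im,x,y,w,h,k):return cv2.resize(im[y:y+h,x:x+w],None,fx=k,fy=k,interpolation=cv2.INTER_CUBIC)
a=crop(s,235,185,80,60,5);b=crop(t,375,260,80,60,5);c=crop(s,270,235,80,60,5);d=crop(t,225,130,100,75,4)
cv2.imwrite('pics/c1.png',np.vstack([np.hstack([a,b]),np.hstack([c,d])]))
E
```

```text
(no output)
```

View pics/c1.png

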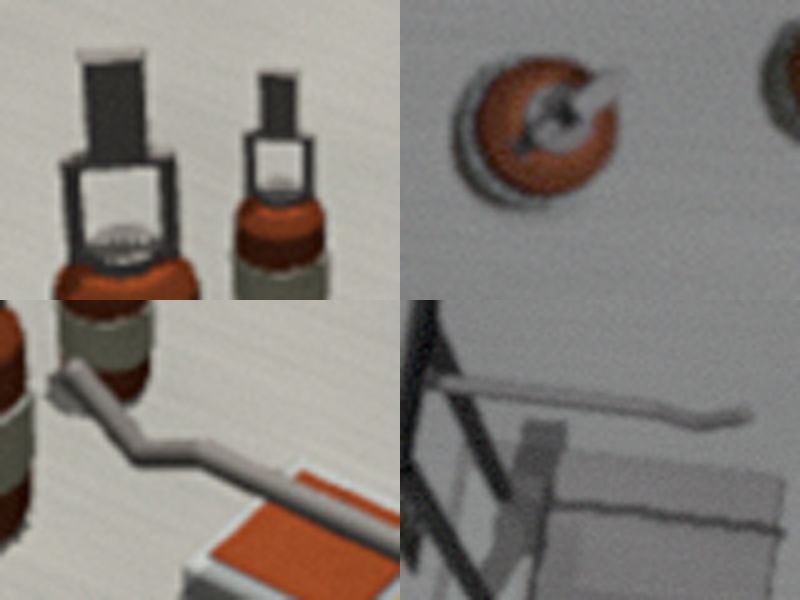

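```bash
python3 - <<'E'
from h import *
np.set_printoptions(precision=4,suppress=True)
print('tabtop',tri((257.4,196.2),(415.6,277.6)),plane('scene',(257.4,196.2),.206),plane('top',(415.6,277.6),.206))
A=plane('scene',(235+62/5,185+158/5),.16);B=plane('scene',(235+178/5,185+155/5),.16)
print('bar',A,B,np.linalg.norm(A-B),np.degrees(np.arctan2(*(B-A)[[1,0]])))
for n,a,b,z in(('tip',(284.4,248.6),(311.5,158),.286),('seat',(298,266),(299.2,160.5),.27),('bend',(311,264.6),(288.7,157),.28)):
    print(n,tri(a,b),plane('scene',a,z),plane('top',b,z))
t=plane('scene',(284.4,248.6),.286);s=plane('scene',(298,266),.27)
print('crossbar end', plane('top',(235.5,225*0+130+82/4),.28))
img=cv2.imread('pics/top0.png');hsv=cv2.cvtColor(img,cv2.COLOR_BGR2HSV)
m=((hsv[...,1]>120)&((hsv[...,0]<15)|(hsv[...,0]>170))).astype(np.uint8)
n,l,st,c=cv2.connectedComponentsWithStats(m)
for i in range(1,n):
    if st[i,4]>150: print(st[i],c[i],plane('top',c[i],.1)[:2])
m=cv2.inRange(img[220:310,220:285],(150,150,150),(255,255,255))
n,l,st,c=cv2.connectedComponentsWithStats(m);
for i in range(1,n):
    if st[i,4]>30:print('key?',st[i],c[i]+[220,220],plane('top',c[i]+[220,220],.05))
img=cv2.imread('pics/scene0.png');m=cv2.inRange(img[325:360,390:430],(170,)*3,(255,)*3)
n,l,st,c=cv2.connectedComponentsWithStats(m)
for i in range(1,n):print('skey',st[i],c[i]+[390,325],plane('scene',c[i]+[390,325],.05))
E
```

```text
tabtop (array([ 0.4481, -0.1699,  0.2044]), np.float64(6.638147829376558e-05)) [ 0.4502 -0.168   0.206 ] [ 0.4479 -0.1696  0.206 ]
bar [ 0.4629 -0.1859  0.16  ] [ 0.4351 -0.1503  0.16  ] 0.045198412778473154 128.0053272571023
tip (array([0.6423, 0.0397, 0.2878]), np.float64(0.0011776181275671167)) [0.6406 0.0377 0.286 ] [0.6427 0.0403 0.286 ]
seat (array([0.6434, 0.0628, 0.2697]), np.float64(0.0018947099682989626)) [0.6441 0.0621 0.27  ] [0.6428 0.0636 0.27  ]
bend (array([0.6438, 0.0823, 0.2814]), np.float64(8.971370910071825e-05)) [0.6423 0.0813 0.28  ] [0.6443 0.0825 0.28  ]
crossbar end [0.6508 0.1814 0.28  ]
[ 477   98   72   66 2599] [512.4856 134.1966] [ 0.808  -0.4055]
[412 205  29  27 567] [426.4744 217.8025] [ 0.5962 -0.2111]
[391 272  27  27 317] [401.7003 286.0536] [ 0.4429 -0.1615]
[317 293  31  31 829] [332.1616 307.8492] [ 0.3874 -0.017 ]
skey [25  0 15  8 60] [424.     327.3667] [0.4352 0.1898 0.05  ]
skey [12  4  1  3  3] [402. 330.] [0.4634 0.16   0.05  ]
skey [21  7  2  3  4] [411.5 333. ] [0.4605 0.1768 0.05  ]
```

```bash
python3 - <<'E'
from h import *
np.set_printoptions(precision=4,suppress=True)
print(proj('top',[[0,0,0],[.226,.636,.23],[0.1,.3,.5]]),proj('scene',[[0,0,0],[.226,.636,.23]]))
pc=[plane('top',p,.012) for p in((321,173),(316,232),(232,225))];print(pc,np.linalg.norm(pc[0]-pc[1]),np.linalg.norm(pc[1]-pc[2]),[np.degrees(np.arctan2(*(pc[i+1]-pc[i])[[1,0]])) for i in(0,1)])
ps=[plane('scene',p,.012) for p in((311,355),(257,411))];print(ps)
t=cv2.imread('pics/top0.png');s=cv2.imread('pics/scene0.png')
a=cv2.resize(t[225:300,215:290],None,fx=5,fy=5,interpolation=3);b=cv2.resize(s[315:390,370:445],None,fx=5,fy=5,interpolation=3)
cv2.imwrite('pics/c2.png',np.hstack([a,b]))
E
```

```text
[[312.1348 489.8513]
 [-31.6795 367.2622]
 [ 48.4625 517.6227]] [[417.1981 212.0344]
 [806.3177 281.9915]]
[array([0.7168, 0.0288, 0.012 ]), array([0.5685, 0.0308, 0.012 ]), array([0.5724, 0.2317, 0.012 ])] 0.14823870063259087 0.20102566767249305 [np.float64(179.24860565927418), np.float64(88.90377758528926)]
[array([0.5739, 0.0408, 0.012 ]), array([0.7132, 0.0324, 0.012 ])]
```

View pics/c2.png

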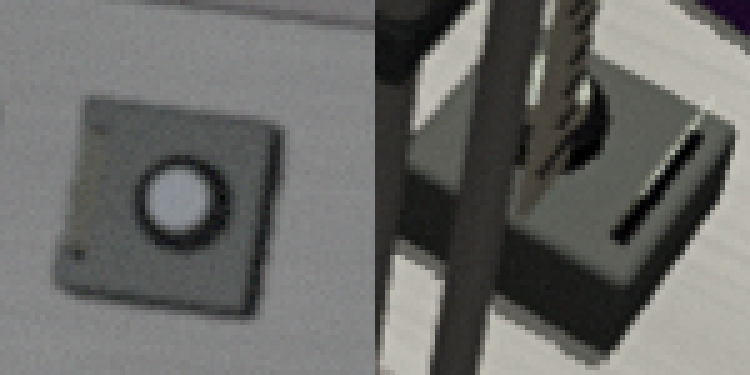

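The grey key is at top-view pixel (251,265); the scene view shows it hidden behind a rod. The plate measures 148 x 201 mm, which confirms the scale's yaw at about 88°. Next I'll write a move planner and check the tool axes.

```bash
cat >> h.py <<'E'
def tool(): 
    o=r.get_obs();return o['tcp_pos'],R.from_rotvec(o['orientation'])
def plan(pos,jaw):
    """shift & turn (units of 5 deg) to TCP pos, pointing down, jaw axis (mod 180, nearest) at jaw deg"""
    p,Q=tool();best=None
    for k in(0,180):
        a=np.radians(jaw+k);y=np.array([np.cos(a),np.sin(a),0]);x=np.array([0,0,-1.]);z=np.cross(x,y)
        v=(Q.inv()*R.from_matrix(np.c_[x,y,z])).as_rotvec(degrees=True)/5
        if best is None or np.linalg.norm(v)<np.linalg.norm(best):best=v
    print('shift',np.round(Q.inv().apply(np.array(pos)-p),4),'turn',np.round(best,2),'rows>=',round(max(np.linalg.norm(np.array(pos)-p)/.0625,np.linalg.norm(best)*5/10.7),1))
def state():
    o=r.get_obs();Q=R.from_rotvec(o['orientation']).as_matrix()
    print('t',round(o['clock'],2),'q',np.round(o['joints'],3),'p',np.round(o['tcp_pos'],4),'F',np.round(o['contact_force'],2),'w',round(o['grip_width'],4),'jaw',round(np.degrees(np.arctan2(Q[1,1],Q[0,1])),1),'x',np.round(Q[:,0],3))
E
python3 - <<'E'
from h import *
np.set_printoptions(precision=4,suppress=True)
k=tri((487,378),(188,256));print('green key',k)
print('key',plane('top',(251,265.4),.052),plane('top',(251,265.4),k[0][2]))
state()
plan((.42,.45,.45),60);plan((.60,.0,.45),38);plan((.4485,-.169,.35),38)
E
```

```text
green key (array([0.4843, 0.3146, 0.0535]), np.float64(0.00020861910738226788))
key [0.4727 0.1701 0.052 ] [0.4725 0.1699 0.0535]
t 0.1 q [-1.337  0.478  0.022  1.556 -0.012  1.109 -0.083] p [0.2261 0.6355 0.2304] F [-0.55  0.92  0.32] w 0.0852 jaw 70.4 x [-0.    -0.002 -1.   ]
shift [-0.2194 -0.1101  0.2449] turn [2.08 0.   0.02] rows>= 5.5
shift [-0.2188 -0.4737  0.5653] turn [6.48 0.01 0.02] rows>= 12.3
shift [-0.1184 -0.6836  0.4792] turn [6.48 0.01 0.02] rows>= 13.5
```

>>> carry_out(
  targets=[0.06,-0.1,0,0,0,0,0,0.06,-0.2,-0.05,0.1,1,0,0,0.06,-0.22,-0.11,0.245,2,0,0,0.06,-0.22,-0.11,0.245,2,0,0,0.06,-0.22,-0.11,0.245,2,0,0,0.06,-0.22,-0.11,0.245,2,0,0,0.06,-0.22,-0.11,0.245,2,0,0],
  squeeze=30,
)

```text
clock: 0.98
tcp_pos: [0.4252, 0.4458, 0.4532]
orientation: [0.413, 1.527, -0.411]
contact_force: [-0.4, 1.0, -0.0]
grip_width: 0.0599
```

```bash
python3 - <<'E'
from h import *
state()
plan((.56,.05,.45),45);plan((.4485,-.169,.33),38)
E
```

```text
t 0.97 q [-1.049  0.26   0.181  1.382 -0.043  1.501  0.174] p [0.4252 0.4458 0.4532] F [-0.44  0.97 -0.02] w 0.0599 jaw 59.9 x [ 0.004  0.    -1.   ]
shift [ 0.0038 -0.2747  0.3153] turn [ 2.97  0.04 -0.03] rows>= 6.7
shift [ 0.1233 -0.5203  0.3283] turn [ 4.37  0.03 -0.03] rows>= 10.0
```

>>> carry_out(
  targets=[0.06,0,-0.1,0.1,1,0,0,0.06,0,-0.2,0.2,2,0,0,0.06,0,-0.275,0.315,3,0,0,0.06,0,-0.275,0.315,3,0,0,0.06,0,-0.275,0.315,3,0,0,0.06,0,-0.275,0.315,3,0,0,0.06,0,-0.275,0.315,3,0,0,0.06,0.12,-0.52,0.33,4.4,0,0,0.06,0.12,-0.52,0.33,4.4,0,0,0.06,0.12,-0.52,0.33,4.4,0,0,0.06,0.12,-0.52,0.33,4.4,0,0,0.06,0.12,-0.52,0.33,4.4,0,0],
)

```text
clock: 2.48
tcp_pos: [0.4472, -0.1715, 0.3313]
orientation: [0.714, 1.45, -0.712]
contact_force: [-0.2, -0.0, 0.6]
grip_width: 0.0603
```

```bash
python3 - <<'E'
from h import *
for i in range(6):
    f=r.grab_frame('top'); print(np.round(r.get_obs()['contact_force'],2))
t=f;s=r.grab_frame('scene')
state()
plan((.4485,-.169,.23),38);plan((.4485,-.169,.175),38)
a=cv2.resize(t[230:330,340:440],None,fx=4,fy=4);b=cv2.resize(s[150:250,210:310],None,fx=4,fy=4)
cv2.imwrite('pics/c3.png',np.hstack([a,b]))
E
```

```text
[-1.97 -1.37 -0.45]
[ 0.55 -0.33  0.36]
[-0.05  0.73  0.86]
[0.74 0.33 0.27]
[ 0.16  0.53 -0.06]
[-0.18  0.96  0.4 ]
t 2.83 q [-0.387  0.042  0.648  1.902 -0.028  1.202  0.934] p [ 0.4512 -0.168   0.3337] F [-0.8  -0.13  0.04] w 0.0602 jaw 38.0 x [ 0.005 -0.    -1.   ]
shift [ 0.1037 -0.0032 -0.0012] turn [ 0.01  0.03 -0.04] rows>= 1.7
shift [ 0.1587 -0.0034 -0.0013] turn [ 0.01  0.03 -0.04] rows>= 2.5
```

View pics/c3.png

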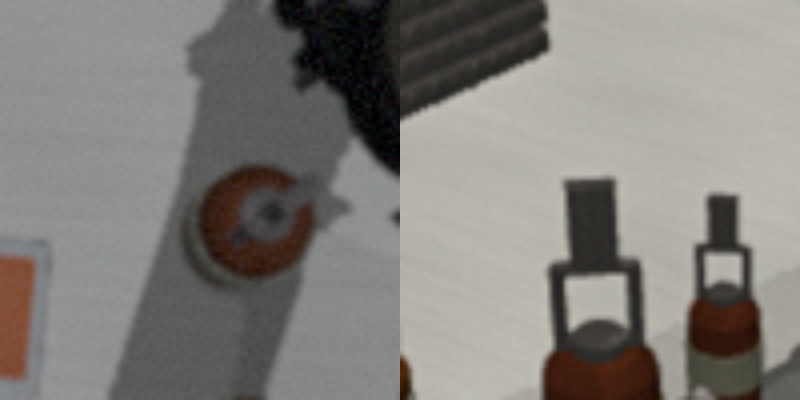

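The salami and its tab sit undisturbed below the gripper: scene tab at about (358,205), top at (415,278). Lowering and gripping.

>>> carry_out(
  targets=[0.06,0.05,-0.003,-0.001,0,0,0,0.06,0.1,-0.003,-0.001,0,0,0,0.06,0.13,-0.003,-0.001,0,0,0,0.06,0.15,-0.003,-0.001,0,0,0,0.06,0.159,-0.003,-0.001,0,0,0,0.06,0.159,-0.003,-0.001,0,0,0,0.06,0.159,-0.003,-0.001,0,0,0],
)

```text
clock: 3.7
tcp_pos: [0.4499, -0.169, 0.1756]
orientation: [0.709, 1.447, -0.705]
contact_force: [-0.7, -0.8, -0.5]
grip_width: 0.0599
```

```bash
cat >> h.py <<'E'
def avg(n):
    F=[];M=[];P=[]
    for i in range(n):
        f=r.grab_frame('scene');o=r.get_obs();F.append(o['contact_force']);M.append(o['moment']);P.append(o['tcp_pos'])
    F=np.array(F);print('F',np.round(F.mean(0),3),'sd',np.round(F.std(0),2),'M',np.round(np.mean(M,0),3),'P',np.round(np.mean(P,0),4),'sdP',np.round(np.std(P,0),4));return f
E
python3 - <<'E'
from h import *
f=avg(10);state()
cv2.imwrite('pics/c4.png',cv2.resize(f[140:280,190:330],None,fx=4,fy=4))
E
```

```text
F [-0.079 -0.341 -0.07 ] sd [0.29 0.63 0.39] M [-0.007 -0.019  0.017] P [ 0.4493 -0.169   0.1751] sdP [0.0003 0.     0.0003]
t 4.2 q [-0.308  0.253  0.633  2.103 -0.202  0.838  1.109] p [ 0.4491 -0.169   0.1748] F [-0.05 -1.09 -0.2 ] w 0.0599 jaw 38.0 x [ 0.005 -0.    -1.   ]
```

View pics/c4.png

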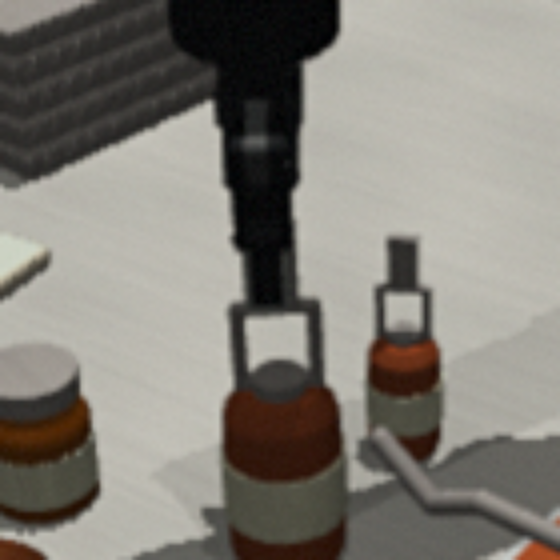

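The view is along the jaw axis. The finger at (270,275) covers the tab centrally, above the bar. Closing with 40 N, then a small lift.

>>> carry_out(
  targets=[0,0,0,0,0,0,0,0,0,0,0,0,0,0,0,0,0,0,0,0,0,0,0,0,0,0,0,0,0,0,0,0,0,0,0,0,-0.01,0,0,0,0,0,0,-0.03,0,0,0,0,0,0,-0.06,0,0,0,0,0,0,-0.06,0,0,0,0,0,0,-0.06,0,0,0,0,0],
  squeeze=40,
)

```text
clock: 5.45
tcp_pos: [0.4483, -0.1688, 0.2344]
orientation: [0.709, 1.449, -0.705]
contact_force: [0.2, 0.1, -2.6]
grip_width: 0.0093
```

```bash
python3 - <<'E'
from h import *
f=avg(20);state()
cv2.imwrite('pics/c5.png',cv2.resize(f[120:280,190:330],None,fx=4,fy=4))
plan((.48,-.12,.40),60)
E
```

```text
F [ 0.007 -0.025 -2.28 ] sd [0.54 0.63 0.72] M [-0.005  0.008  0.007] P [ 0.4485 -0.169   0.2345] sdP [0.0003 0.0001 0.0003]
t 6.45 q [-0.357  0.157  0.662  2.041 -0.118  0.975  1.03 ] p [ 0.4487 -0.169   0.2348] F [-0.64 -0.54 -2.33] w 0.0093 jaw 38.0 x [ 0.005 -0.    -1.   ]
shift [-0.1651  0.0554 -0.0188] turn [-4.39  0.04 -0.04] rows>= 2.8
```

View pics/c5.png

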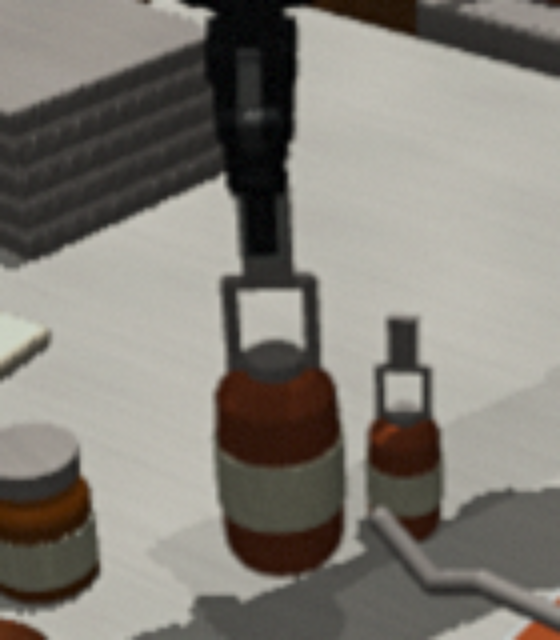

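It is held upright, bar level at crop (222–316,283), weight about 2.3 N (so a dip of about 23 mm). Next, up and over to a spot in front of the hook.

```bash
python3 - <<'E'
from h import *
plan((.50,-.12,.38),60);plan((.640,-.01,.38),87.5);plan((.640,-.01,.317),87.5)
E
```

```text
shift [-0.145   0.0711 -0.0066] turn [-4.39  0.04 -0.04] rows>= 2.6
shift [-0.1443  0.2492 -0.0069] turn [-9.89  0.05 -0.03] rows>= 4.6
shift [-0.0813  0.2489 -0.0071] turn [-9.89  0.05 -0.03] rows>= 4.6
```

>>> carry_out(
  targets=[0,-0.04,0,0,0,0,0,0,-0.09,0.01,0,-0.5,0,0,0,-0.13,0.03,-0.007,-1.5,0,0,0,-0.145,0.06,-0.007,-3,0,0,0,-0.145,0.1,-0.007,-4.5,0,0,0,-0.145,0.14,-0.007,-6,0,0,0,-0.145,0.18,-0.007,-7.5,0,0,0,-0.145,0.215,-0.007,-9,0,0,0,-0.145,0.235,-0.007,-9.7,0,0,0,-0.145,0.249,-0.007,-9.9,0,0,0,-0.145,0.249,-0.007,-9.9,0,0,0,-0.145,0.249,-0.007,-9.9,0,0],
)

```text
clock: 7.95
tcp_pos: [0.6393, -0.0112, 0.3808]
orientation: [0.035, 1.566, -0.035]
contact_force: [0.2, -0.6, -2.5]
grip_width: 0.0094
```

```bash
python3 - <<'E'
from h import *
state();plan((.640,-.01,.317),87.5)
E
```

```text
t 7.95 q [-0.445  0.341  0.501  1.474 -0.165  1.364  1.591] p [ 0.6393 -0.0112  0.3808] F [ 0.17 -0.6  -2.46] w 0.0094 jaw 87.4 x [ 0.005 -0.    -1.   ]
shift [0.0638 0.0012 0.0004] turn [-0.01  0.05  0.  ] rows>= 1.0
```

>>> carry_out(
  targets=[0,0.025,0.001,0,0,0,0,0,0.045,0.001,0,0,0,0,0,0.058,0.001,0,0,0,0,0,0.064,0.001,0,0,0,0,0,0.064,0.001,0,0,0,0,0,0.064,0.001,0,0,0,0],
)

```text
clock: 8.7
tcp_pos: [0.64, -0.0103, 0.3177]
orientation: [0.035, 1.565, -0.035]
contact_force: [-0.8, 0.2, -2.7]
grip_width: 0.0092
```

```bash
python3 - <<'E'
from h import *
s=avg(4);t=r.grab_frame('top');state()
a=cv2.resize(s[180:300,240:360],None,fx=5,fy=5,interpolation=3)[:600,:400];a=cv2.resize(s[190:290,255:335],None,fx=5,fy=5,interpolation=3)
b=cv2.resize(t[120:220,270:350],None,fx=5,fy=5,interpolation=3)
cv2.imwrite('pics/c6.png',np.hstack([a,b]))
p=np.array([.640,-.01,.300]);d=np.array([.044,.999,0]);n=np.array([.999,-.044,0])
print('bar ends exp',proj('scene',[p+.023*n,p-.023*n]))
S=np.array([.643,.0625,.27]);T=S-.022*d+[0,0,.016]
print('tip, seat exp',proj('scene',[T,S]),proj('top',[T,S]))
E
```

```text
F [ 0.109  0.023 -1.917] sd [0.09 0.29 0.31] M [-0.025 -0.007 -0.024] P [ 0.6399 -0.0102  0.3175] sdP [0.0001 0.     0.0001]
t 8.95 q [-0.439  0.376  0.488  1.569 -0.183  1.237  1.606] p [ 0.6398 -0.0102  0.3172] F [-0.3   0.39 -2.79] w 0.0094 jaw 87.4 x [ 0.005 -0.    -1.   ]
bar ends exp [[244.18717212 235.76776543]
 [267.09031773 220.59843211]]
tip, seat exp [[285.45374296 249.87568291]
 [298.70929466 265.69012928]] [[311.37230635 158.32588654]
 [299.78508941 160.41924833]]
```

View pics/c6.png

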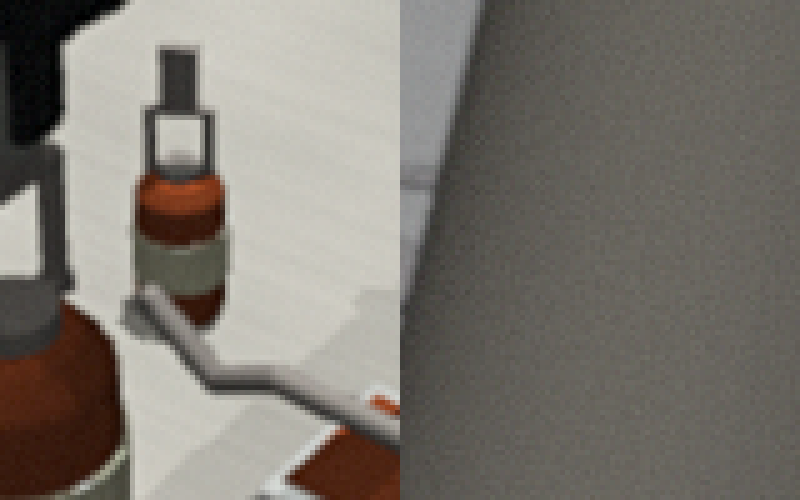

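The bar's right end is at (267.4,220), within 1 px of the prediction, and the hook tip is also where expected. The top view is blocked by the arm. Sliding the eye over the tip.

>>> carry_out(
  targets=[0,0,0.01,0,0,0,0,0,0,0.022,0,0,0,0,0,0,0.034,0,0,0,0,0,0,0.046,0,0,0,0,0,0,0.058,0,0,0,0,0,0,0.067,0,0,0,0,0,0,0.073,0,0,0,0,0,0,0.073,0,0,0,0,0,0,0.073,0,0,0,0],
)

```text
clock: 10.07
tcp_pos: [0.643, 0.0621, 0.3172]
orientation: [0.035, 1.565, -0.036]
contact_force: [0.0, 0.6, -1.9]
grip_width: 0.0096
```

```bash
python3 - <<'E'
from h import *
s=avg(10);state()
cv2.imwrite('pics/c7.png',cv2.resize(s[180:300,230:380],None,fx=5,fy=5,interpolation=3))
p=np.array([.643,.0625,.300]);d=np.array([.044,.999,0]);n=np.array([.999,-.044,0])
print('bar ends exp',proj('scene',[p+.023*n,p-.023*n]))
E
```

```text
F [-0.135 -0.052 -2.076] sd [0.6  0.5  0.29] M [-0.002  0.011 -0.003] P [0.643  0.0624 0.3172] sdP [0.     0.0002 0.    ]
t 10.57 q [-0.532  0.385  0.467  1.552 -0.179  1.242  1.488] p [0.643  0.0627 0.3172] F [ 0.77  1.1  -2.04] w 0.0097 jaw 87.4 x [ 0.005 -0.    -1.   ]
bar ends exp [[287.4575128  256.13867114]
 [309.38613795 239.09393146]]
```

View pics/c7.png

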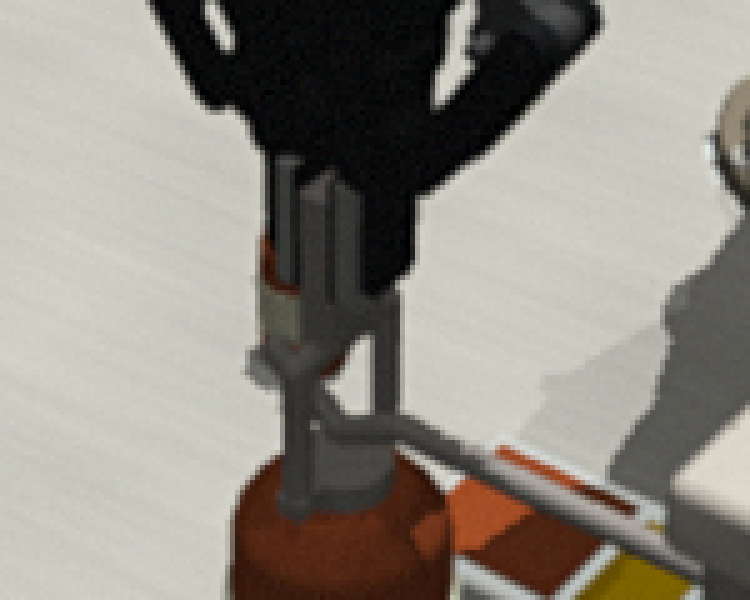

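The hook passes through the eye at crop (300–360, 350–430) with no contact force. Lowering gently and watching the force.

>>> carry_out(
  targets=[0,0.006,0,0,0,0,0,0,0.011,0,0,0,0,0,0,0.015,0,0,0,0,0,0,0.018,0,0,0,0,0,0,0.02,0,0,0,0,0,0,0.022,0,0,0,0,0,0,0.024,0,0,0,0,0,0,0.026,0,0,0,0,0,0,0.028,0,0,0,0,0,0,0.03,0,0,0,0,0,0,0.031,0,0,0,0,0,0,0.031,0,0,0,0,0],
)

```text
clock: 12.08
tcp_pos: [0.6432, 0.0627, 0.2862]
orientation: [0.035, 1.565, -0.035]
contact_force: [0.7, 0.5, -1.4]
grip_width: 0.0095
```

```bash
python3 - <<'E'
from h import *
s=avg(20);state()
E
```

```text
F [ 0.094 -0.    -1.097] sd [0.39 0.37 0.49] M [0.025 0.012 0.008] P [0.6432 0.0627 0.2862] sdP [0. 0. 0.]
t 13.07 q [-0.527  0.406  0.459  1.593 -0.19   1.182  1.497] p [0.6432 0.0627 0.2862] F [ 0.17  0.33 -2.07] w 0.0095 jaw 87.4 x [ 0.005 -0.    -1.   ]
```

>>> carry_out(
  targets=[0,0.001,0,0,0,0,0,0,0.002,0,0,0,0,0,0,0.004,0,0,0,0,0,0,0.006,0,0,0,0,0,0,0.008,0,0,0,0,0,0,0.009,0,0,0,0,0,0,0.01,0,0,0,0,0,0,0.01,0,0,0,0,0],
)

```text
clock: 14.08
tcp_pos: [0.6433, 0.0627, 0.2762]
orientation: [0.035, 1.565, -0.035]
contact_force: [-0.8, -0.0, 0.1]
grip_width: 0.0097
```

```bash
python3 - <<'E'
from h import *
s=avg(50);state()
E
```

```text
F [-0.194  0.156 -0.338] sd [0.5  0.48 0.47] M [ 0.011  0.067 -0.007] P [0.6433 0.0627 0.2762] sdP [0. 0. 0.]
t 16.57 q [-0.525  0.414  0.457  1.605 -0.194  1.162  1.5  ] p [0.6433 0.0627 0.2762] F [ 1.01  0.84 -0.71] w 0.0094 jaw 87.4 x [ 0.005 -0.    -1.   ]
```

>>> carry_out(
  targets=[0,0.001,0,0,0,0,0,0,0.002,0,0,0,0,0,0,0.003,0,0,0,0,0,0,0.003,0,0,0,0,0,0,0.003,0,0,0,0,0],
)

```text
clock: 17.2
tcp_pos: [0.6433, 0.0627, 0.2732]
orientation: [0.035, 1.565, -0.035]
contact_force: [-0.5, -0.2, -0.0]
grip_width: 0.0095
```

```bash
python3 - <<'E'
from h import *
s=avg(40);state()
cv2.imwrite('pics/s8.png',s)
E
```

```text
F [-0.201  0.027  0.006] sd [0.48 0.58 0.56] M [ 0.046  0.07  -0.004] P [0.6433 0.0627 0.2732] sdP [0. 0. 0.]
t 19.2 q [-0.524  0.416  0.456  1.609 -0.195  1.157  1.501] p [0.6433 0.0627 0.2732] F [ 0.03 -0.35 -0.69] w 0.0094 jaw 87.4 x [ 0.005 -0.    -1.   ]
```

Balanced: Fz is about 0, dip about 23 mm. Releasing.

>>> carry_out(
  targets=[0.013,0,0,0,0,0,0,0.018,0,0,0,0,0,0,0.024,0,0,0,0,0,0,0.03,0,0,0,0,0,0,0.036,0,0,0,0,0,0,0.036,0,0,0,0,0,0],
  squeeze=20,
)

```text
clock: 19.95
tcp_pos: [0.6433, 0.0627, 0.2732]
orientation: [0.035, 1.565, -0.035]
contact_force: [-0.6, -0.1, 0.1]
grip_width: 0.0361
```

```bash
python3 - <<'E'
from h import *
s=r.grab_frame('scene');state()
a=cv2.imread('pics/s8.png')
print('pixel change', [np.abs(s[y0:y1,230:330].astype(int)-a[y0:y1,230:330]).mean().round(2) for y0,y1 in((220,260),(260,300),(300,340))])
cv2.imwrite('pics/c9.png',np.hstack([cv2.resize(i[190:340,230:330],None,fx=4,fy=4,interpolation=3) for i in(a,s)]))
plan((.6433,.0627,.40),87.4);plan((.53,.06,.42),87.4);plan((.4725,.17,.20),87.4)
E
```

```text
t 20.0 q [-0.524  0.416  0.456  1.609 -0.195  1.157  1.501] p [0.6433 0.0627 0.2732] F [ 0.16 -0.17  0.56] w 0.036 jaw 87.4 x [ 0.005 -0.    -1.   ]
pixel change [np.float64(31.4), np.float64(9.7), np.float64(4.41)]
shift [-0.1268  0.      0.0007] turn [0.01 0.06 0.  ] rows>= 2.0
shift [-0.1474 -0.0078 -0.1123] turn [0.01 0.06 0.  ] rows>= 3.0
shift [ 0.0723  0.0996 -0.1758] turn [0.01 0.06 0.  ] rows>= 3.4
```

View pics/c9.png

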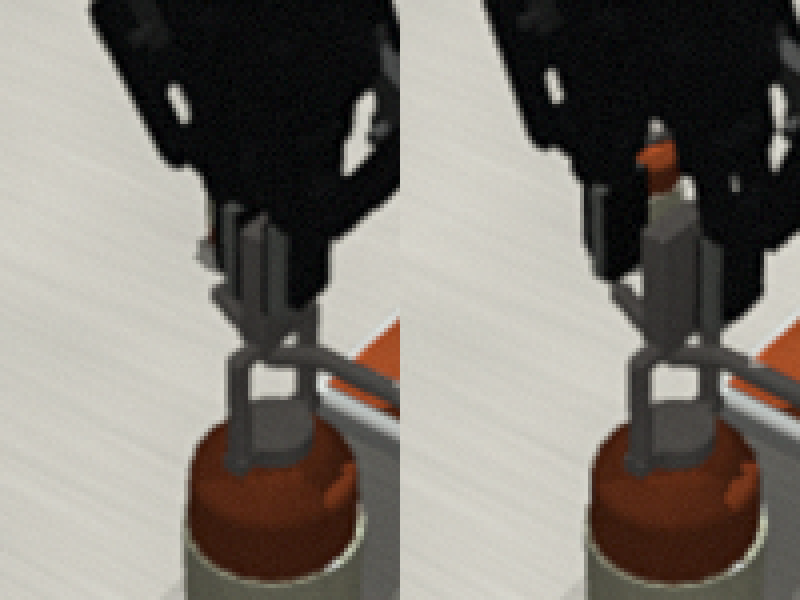

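The salami hangs free and shows no visible vertical shift (lug at (238,465) before, (638,468) after). Retreating straight up, then towards the key, which also allows settling time.

>>> carry_out(
  targets=[0.036,-0.01,0,0,0,0,0,0.036,-0.025,0,0,0,0,0,0.036,-0.045,0,0,0,0,0,0.036,-0.07,0,0,0,0,0,0.036,-0.1,0,0,0,0,0,0.036,-0.127,0,0,0,0,0,0.036,-0.147,0,-0.02,0,0,0,0.0,-0.147,0,-0.06,0,0,0,0.0,-0.147,0,-0.112,0,0,0,0.0,-0.147,0.04,-0.15,0,0,0,0.0,-0.12,0.1,-0.176,0,0,0,0.0,-0.08,0.1,-0.176,0,0,0],
)

```text
clock: 21.5
tcp_pos: [0.4708, 0.1754, 0.3543]
orientation: [0.033, 1.561, -0.026]
contact_force: [0.1, -1.5, 0.5]
grip_width: -0.0002
```

>>> carry_out(
  targets=[0,0.05,0.004,0,0,0,0,0,0.1,0.004,0,0,0,0,0,0.14,0.004,0,0,0,0,0,0.14,0.004,0,0,0,0,0,0.14,0.004,0,0,0,0,0,0.14,0.004,0,0,0,0],
)

```text
clock: 22.25
tcp_pos: [0.4737, 0.1806, 0.2165]
orientation: [0.035, 1.558, -0.024]
contact_force: [0.9, -0.3, 0.5]
grip_width: -0.0
```

```bash
python3 - <<'E'
from h import *
s=r.grab_frame('scene');state()
cv2.imwrite('pics/s10.png',s)
plan((.4725,.17,.07),87.4);plan((.4725,.17,.048),87.4)
E
```

```text
t 22.3 q [-0.783  0.211  0.342  1.997 -0.088  0.933  1.136] p [0.4735 0.1806 0.2163] F [-0.72  0.09 -0.11] w 0.0002 jaw 87.8 x [ 0.013  0.006 -1.   ]
shift [ 0.1462 -0.0116 -0.0024] turn [ 0.09  0.14 -0.08] rows>= 2.3
shift [ 0.1682 -0.0117 -0.0026] turn [ 0.09  0.14 -0.08] rows>= 2.7
```

>>> carry_out(
  targets=[0,0.04,-0.012,-0.003,0,0,0,0,0.08,-0.012,-0.003,0,0,0,0,0.12,-0.012,-0.003,0,0,0,0,0.14,-0.012,-0.003,0,0,0,0,0.146,-0.012,-0.003,0,0,0,0,0.146,-0.012,-0.003,0,0,0,0,0.146,-0.012,-0.003,0,0,0,0,0.146,-0.012,-0.003,0,0,0,0,0.146,-0.012,-0.003,0,0,0,0,0.146,-0.012,-0.003,0,0,0,0,0.146,-0.012,-0.003,0,0,0,0,0.146,-0.012,-0.003,0,0,0],
)

```text
clock: 23.8
tcp_pos: [0.4718, 0.1696, 0.0701]
orientation: [0.035, 1.558, -0.024]
contact_force: [0.0, -0.5, -0.4]
grip_width: -0.0002
```

>>> carry_out(
  targets=[0,0,0,0,0,0,0,0,0,0,0,0,0,0,0,0,0,0,0,0,0,0,0,0,0,0,0,0,0,0,0,0,0,0,0,0,0,0,0,0,0,0,0,0,0,0,0,0,0,0,0,0,0,0,0,0,0,0,0,0,0,0,0,0,0,0,0,0,0,0,0,0,0,0,0,0,0,0,0,0,0,0,0,0],
)

```text
clock: 25.3
tcp_pos: [0.4718, 0.1696, 0.0701]
orientation: [0.035, 1.558, -0.024]
contact_force: [0.2, -1.2, -0.9]
grip_width: -0.0001
```

```bash
python3 - <<'E'
from h import *
a=r.grab_frame('scene')
for i in range(6): s=r.grab_frame('scene')
t=r.grab_frame('top')
state();print('motion',np.abs(s[200:420,220:330].astype(int)-a[200:420,220:330]).mean(), 'noise ref',np.abs(s[0:40,0:100].astype(int)-a[0:40,0:100]).mean())
cv2.imwrite('pics/c11.png',np.hstack([cv2.resize(s[190:390,230:450],None,fx=2.5,fy=2.5,interpolation=3),cv2.resize(t[200:300,210:310],None,fx=2.5,fy=5)]))
plan((.4725,.17,.048),87.4)
E
```

```text
t 25.7 q [-0.702  0.43   0.285  2.123 -0.209  0.601  1.263] p [0.4718 0.1696 0.0701] F [ 1.04 -0.1  -0.64] w -0.0001 jaw 87.8 x [ 0.012  0.006 -1.   ]
motion 1.5255234159779614 noise ref 2.474
shift [0.0221 0.0003 0.0004] turn [ 0.09  0.14 -0.08] rows>= 0.4
```

View pics/c11.png

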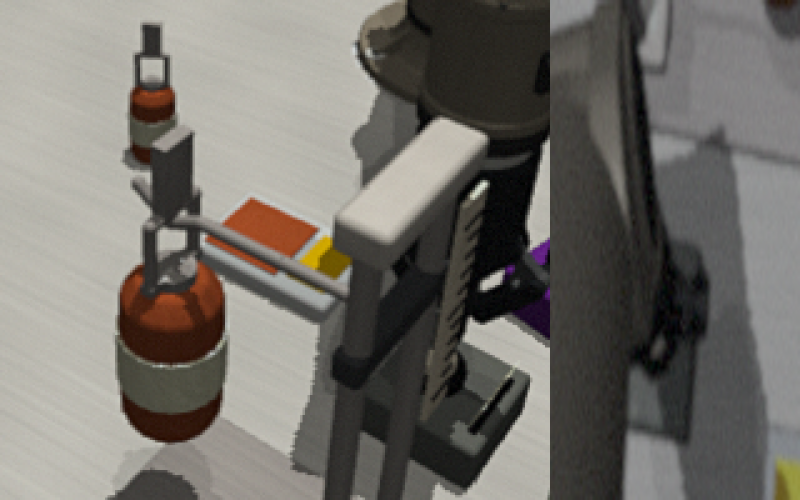

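The salami hangs still on the hook, with frame differences at noise level, and the fingers are over the grey printer. Pressing the key.

>>> carry_out(
  targets=[0,0.006,0,0,0,0,0,0,0.012,0,0,0,0,0,0,0.015,0,0,0,0,0,0,0.018,0,0,0,0,0,0,0.02,0,0,0,0,0,0,0.022,0,0,0,0,0,0,0.022,0,0,0,0,0,0,0.022,0,0,0,0,0],
)

```text
clock: 26.7
tcp_pos: [0.4725, 0.17, 0.0543]
orientation: [0.039, 1.559, -0.023]
contact_force: [-25.3, -9.3, 89.0]
grip_width: -0.0
```

>>> carry_out(
  targets=[0,-0.004,0,0,0,0,0,0,-0.008,0,0,0,0,0,0,-0.015,0,0,0,0,0,0,-0.015,0,0,0,0,0],
)

```text
clock: 27.2
tcp_pos: [0.4724, 0.1699, 0.0692]
orientation: [0.039, 1.559, -0.023]
contact_force: [0.1, 0.5, -0.8]
grip_width: -0.0
```

```bash
python3 - <<'E'
from h import *
state()
for z in(.0545,.06,.066): print(plane('top',(251,265.4),z))
# green key ring and white cap positions, scene vs top; triangulated heights
s=cv2.imread('pics/scene0.png');t=cv2.imread('pics/top0.png')
for nm,im,(x,y,w,h) in(('s',s,(470,360,35,35)),('t',t,(170,240,35,35)),('tg',t,(235,250,35,35)),('sp',s,(443,275,35,35)),('tp',t,(206,322,35,35))):
    hs=cv2.cvtColor(im[y:y+h,x:x+w],cv2.COLOR_BGR2HSV);m=((hs[...,1]<60)&(hs[...,2]>140)).astype(np.uint8)
    n,l,st,c=cv2.connectedComponentsWithStats(m)
    for i in range(1,n):
        if st[i,4]>30: print(nm,st[i],c[i]+[x,y])
E
```

```text
t 27.2 q [-0.696  0.432  0.281  2.122 -0.215  0.599  1.269] p [0.4724 0.1699 0.0692] F [ 0.05  0.54 -0.81] w -0.0 jaw 87.7 x [ 0.012  0.01  -1.   ]
[0.47238812 0.16970933 0.0545    ]
[0.47159348 0.16878115 0.06      ]
[0.47072659 0.16776858 0.066     ]
s [ 0  0 10  8 45] [473.02222222 362.35555556]
s [ 16   0  19  14 136] [498.01470588 364.16911765]
s [ 10   9  17  14 183] [488.10928962 375.26229508]
t [12 11  9 10 68] [185.86764706 255.30882353]
tg [11 10 10 10 77] [250.11688312 264.44155844]
sp [ 12   9  14   9 101] [461.48514851 288.13861386]
tp [12 12 10 11 79] [222.35443038 339.02531646]
```

```bash
python3 - <<'E'
from h import *
print(tri((488.1,375.3),(186.5,255.6)),tri((461.5,288.1),(222.7,339.2)))
t=cv2.imread('pics/top0.png')
from h import plane
# grey box corners at z=.04
c=[plane('top',(215+x/5,225+y/5),.04)[:2] for x,y in((88,98),(283,125),(250,315),(57,288))];print(np.round(c,4),np.mean(c,0))
E
```

```text
(array([0.4840743 , 0.31531346, 0.06031462]), np.float64(0.0010659938063441387)) (array([0.30700897, 0.213244  , 0.061355  ]), np.float64(0.0016588854768312294))
[[0.5198 0.2192]
 [0.5131 0.1285]
 [0.4254 0.1356]
 [0.4316 0.2239]] [0.47246987 0.17680334]
```

The caps triangulate to 60–61 mm high. My 53.5 mm estimate was low, so the stop at 54.3 mm is the key bottomed out after its 6 mm travel. Retreating and checking.

>>> carry_out(
  targets=[0,-0.04,0,0,0,0,0,0,-0.09,0,0,0,0,0,0,-0.14,0,0,0,0,0,0,-0.19,0,0,0,0,0,0,-0.22,0,0,0,0,0,0,-0.22,0,0,0,0,0,0,-0.22,0,0,0,0,0,0,-0.22,0,0,0,0,0],
)

```text
clock: 28.2
tcp_pos: [0.4691, 0.1673, 0.2877]
orientation: [0.038, 1.561, -0.024]
contact_force: [-0.0, 0.6, -0.0]
grip_width: 0.0
```

```bash
python3 - <<'E'
from h import *
a=r.grab_frame('scene')
for i in range(4): s=r.grab_frame('scene')
state();print('motion',np.abs(s[200:420,220:330].astype(int)-a[200:420,220:330]).mean())
cv2.imwrite('pics/c12.png',s)
E
```

```text
t 28.45 q [-0.802  0.116  0.371  1.926 -0.052  1.094  1.121] p [0.4697 0.1675 0.2887] F [-0.63 -0.28  0.1 ] w -0.0001 jaw 87.7 x [ 0.011  0.01  -1.   ]
motion 1.495068870523416
```

View pics/c12.png

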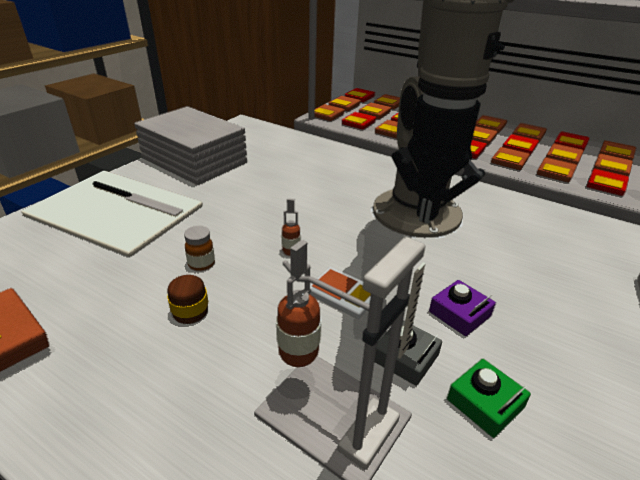

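The salami hangs still on the hook at (299,330), the bystanders are where they started, and the robot is clear. Handing in.

```bash
python3 -c "
from bench import r
print(r.hand_in())"
```

```text
the job is handed in; nothing more can be done
None
```

The larger salami is hanging on the scale hook and the grey printer's key has been pressed, but I pressed that key much harder than I meant to. I handed the job in at about 28.5 s and got no verdict back.

- **Hanging:** I slid the eye over the hook tip and lowered it in stages until the vertical force on the gripper averaged 0.0 N, at a dip of about 23 mm (weight about 2.3 N). When I let go, the salami showed no visible shift. About 6 s later, just before the key press, frame differences were at noise level.
- **Key press:** I had put the key top about 6 mm too low (53.5 mm instead of about 60 mm). The shut fingertips drove the key to its stop, and the force peaked at about 89 N. That is under the 120 N wrist limit, and only the fingertips touched the key, so the 40 N limit on the arm and gripper body should not apply. The stop height of 54.3 mm fits a full 6 mm press; I did not confirm the travel any other way.
- **Final check:** The last picture showed the salami hanging still, the other goods where they started, and the robot clear of everything.
- **Disagreement:** The scale measured about 1.5 rad (88°) of turn, not the 0.45–0.95 rad stated. I used the measured value because its base plate size and hook points agreed, and the eye went onto the hook without trouble.

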